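# Seat the grinder's battery stick in its sprung charging dock

### The job

Put the grinder's battery stick into its charging dock: slide the necked end in under the hood, push it back against the spring contact with the tail still raised, then tip the tail down behind the end stop so that the stick lies level and is held by the spring. Be gentle: the contact plate bends easily, so never push it with more than 20 N, and never ram or force the stick into the dock; leave the cup, tube and tamper as they are, and let go at the end.

Things in the scene. Friction and masses are not known exactly. Their poses are not given: they have to be found in the camera images.
- stick_mid (a point): Centre of the barrel of the battery stick: a loose aluminium cylinder with black bands, about 0.16 kg, 30 mm in diameter, 90 mm long (x -45 to +45 mm along its own x axis). At its -x end (nose) a brass neck, 16 mm in diameter, sticks out 8 mm farther; the +x end (tail) is flat. It starts lying in a rest, its axis 37 mm above the counter, nose roughly towards the robot.
- stick_nose (a point): Centre of the face of the stick's brass neck: 53 mm from stick_mid along the stick's -x.
- stick_tail (a point): Centre of the stick's flat tail face: 45 mm from stick_mid along the stick's +x.
- stick: The battery stick itself; origin on the underside of the barrel, 15 mm below stick_mid; x from nose to tail, z up.
- rest: Rest of the stick, fixed: wooden board 110 x 50 x 10 mm with two cork saddles, 16 mm long, 45 mm wide, tops 34 mm above the counter, centred 34 mm either side of the middle. Between them 52 mm is free for the fingers down to the board. Origin under its centre, x along the stick, from nose to tail.
- dock: Fixed grey base plate, 170 x 70 x 12 mm, of the charging dock; origin on the counter, x from the hood (near the robot) to the end stop, z up. The black bay on it is clamped somewhere within 10 mm either way along x: dock x values given here are for the middle setting; all of the bay shifts together, by an amount that is not measured. Find it by touch: the hard stop of the contact plate.
- dock_seat (a point): Where stick_mid must come to lie (bay at its middle setting): on the dock's middle line, 47 mm above the counter; axes as the dock's. Seated, the stick is level along the dock's x, nose to -x, tail against the end stop. The bay's floor is a rail 18 mm wide, top 32 mm above the counter; between dock x -35 and +34 mm its sides are open for fingers down to the base plate.
- dock_hood (a point): Middle of the lower edge of the roof's mouth: dock x -35 mm (middle setting), 70 mm above the counter. The hood covers x -81 to -35, opens to +x, inside 36 mm wide, outside 48, top at 76 mm. A level stick above the end stop hits the roof; tilted 0.2 rad, nose down, stick_mid 11 mm above dock_seat, it has 2 to 3 mm to spare below and above up to full spring travel.
- dock_stop (a point): Middle of the upper inner edge of the end stop, 9 mm thick: dock x +45 mm (middle setting), 44 mm above the counter. Beside it two cheeks of that height, x +34 to +54 mm, 32 mm apart inside, 44 mm outside. All forces between stick and dock together, the spring's clamping (about 18 N) included, must stay below 50 N.
- dock_contact (a point): Centre of the face of the sprung copper contact plate, 26 x 26 mm, when out (middle setting): dock x -47 mm, 47 mm above the counter. It gives 10.5 mm to -x up to a hard stop: 3 N to start, then 1 N per mm, 13.5 N at the end, 9 N (6 mm) when seated. The tilted stick passes the end stop only from 8 mm (11 N) on. Easily bent: with the tail raised never push over 20 N.
- cup: Bystander: white espresso cup with handle, 68 mm across, 62 mm high; origin at the centre of its base. Leave alone.
- tube: Bystander: clear acrylic dosing tube, 58 mm across, 100 mm high, standing; origin at the centre of its base. Leave alone.
- tamper: Bystander: steel tamper standing on its 58 mm base, 84 mm high; origin at the centre of its base. Leave alone.
There are look-alikes about, which are no part of the job. Of the things shaped like the stick, the aluminium one is meant. Leave any red look-alike of the dock alone.

How it is judged:
By the outcome, as a careful person would: the job done as asked, in the order asked, and still so for the second after the job is handed in, with the robot touching nothing.
It also fails if it takes over 64 s, if anything falls off the work surface, if the arm or the gripper's body presses on something with over 40 N, if the wrist force passes 120 N, or if a joint passes its speed limit or range.

### The arm

A 6-joint arm with a two-finger parallel gripper is mounted at the origin on the work surface. World frame = base frame: x ahead of the robot, y to its left, z up, the work surface at z = 0. Lengths are in m, angles in rad, forces in N, time in s.
With the tool pointing down it reaches from about 0.35 to 0.95 m from the base axis. Payload 17.4 kg.
Tool frame: the origin (TCP) lies at the very end of the fingers, on their centre line; the grasp point (between the pads) lies 19 mm behind it; z points along the fingers, y is the direction in which the jaws open and shut (so a half turn about z gives the same grasp; the last joint's range is limited). The gripper opens to 93 mm and grips with 3 to 60 N. Pads are 15 mm wide; open, the fingers measure 128 mm over their backs; the gripper's body (75 mm by 188 mm) begins 65 mm behind the grasp point.
Start: joints at [-1.275, 0.116, 1.442, -0, 1.584, -0.038], TCP at [0.221, -0.638, 0.219] pointing down, gripper open.
Joint ranges: [-2.83, 2.83], [-0.83, 2.19], [0.07, 2.5], [-1.14, 4.28], [0.01, 3], [-2.97, 2.97]. Speed limits (rad/s): [1.89, 1.89, 2.22, 3.14, 3.14, 3.14].

### API

Orientations are given as a unit quaternion [x, y, z, w].
In Python, from cell import r gives the robot as it stands. The module is installed in compiled form; this text tells all that it offers.
- The arm moves only by the tool jog_arm, never from a script. Its argument "moves" is a list of rows, each a list of 3 entries, a list of its own where there are three numbers: the shift along the tool's x, y, z in cm, then the turn about the tool's z in rad, then the opening in per cent of the stroke, from 0 (shut) to 100 (fully open). In form: [[[x, y, z], yaw, hand], ...]. A call has 1 to 12 rows; each row is the pose to reach, as a shift and turn from the pose commanded when the call began, along the tool's axes at that moment; what a row does not reach only later rows make up. A row lasts 1/12 s, in which the tool goes at most 41.7 mm and 7.16 degrees, less where a joint would pass 70% of its speed; a pose out of reach is approached as far as the arm can. A call with a gripper value outside its range is refused whole. The fingers move at their own pace and stop on an object; "squeeze" is the grip in N (left out, the last holds). Time passes only in rows, so rows that repeat a pose let the fingers close. It gives the time, the measured TCP pose, the force and the opening at its end, in the units of the state.
- r.state(): the state, without advancing time (a new reading comes with each control period).
- r.camera(name): name is "side" or "top" or "wrist"; returns a dict with "color" (384x512x3 uint8, blue, green, red), "fx", "fy", "cx", "cy" (pixels), "k1" (the pictures are not rectified: a ray, as slopes to the right and down, at radius r is drawn at 1 + k1 r^2 times it, then the intrinsics apply), "R" (3x3) and "t" (3): a world point X has camera coordinates R X + t. Camera axes: x right, y down, z forward; pixel columns grow to the right and rows downward; lengths in m; the calibration is good to about 2 mm. A picture is of the moment at which its call begins. There is no depth.
- r.close_job(): hands the job in, once; it reports no verdict.
The state is a dict: "time": time; "qpos": joint angles; "joint_velocities": joint speeds; "joint_torque": joint torques, N m; "tcp_pos": TCP position; "orientation": TCP orientation; "force": force on the tool from outside, world axes, zero at the start; "wrist_torque": the same for the moment, N m; "finger_gap": finger opening in m.
Only numpy, scipy, OpenCV 4.12 (cv2) and the standard library are available. Lean on these libraries where they do the work, as an engineer would, in place of code of your own. Each camera call takes 0.05 s, during which the arm holds its last target.

## Working session

There is one attempt and no reset: what is moved stays moved. The work goes in short steps, Python scripts to look and compute and a tool call to move; the robot and the scene stay as the last step left them, time stands still between calls to the robot, and variables do not carry over. Pictures are saved under pics/ and viewed, and the job is handed in when it is done.

Besides the shell and the picture viewer there is one more tool, called after "Emit:" as a command line: name --argument value ..., lists and objects as JSON in quotes. jog_arm: Moves the arm, as the interface text tells. Its arguments: {"type":"object","properties":{"moves":{"type":"array","items":{"type":"array"}},"squeeze":{"type":"number"}},"required":["moves"]}

```bash
mkdir -p pics; ls
python3 - <<'E'
from cell import r
import cv2,json
print(r.state())
for n in ["side","top","wrist"]:
    c=r.camera(n); cv2.imwrite(f"pics/{n}0.png",c["color"])
    print(n,{k:(v.tolist() if hasattr(v,'tolist') else v) for k,v in c.items() if k!="color"})
E
```

```text
pics
{'time': 0.0, 'qpos': array([-1.27478003e+00,  1.16489912e-01,  1.44226087e+00, -3.25649310e-05,
        1.58400550e+00, -3.78291014e-02]), 'joint_velocities': array([-0.00190494, -0.00040224, -0.00110704, -0.00109136,  0.00076507,
       -0.00212624]), 'joint_torque': array([-4.80651725e-04, -7.21271181e+01, -6.22612309e+01,  7.79069960e-02,
        2.38047674e-02, -1.24044295e-04]), 'tcp_pos': array([ 0.22108676, -0.63754879,  0.21790526]), 'orientation': array([ 9.86100591e-01,  1.66148382e-01, -9.10457570e-05, -5.74877098e-04]), 'force': array([-0.28046037, -0.92279999, -0.07683721]), 'wrist_torque': array([-0.08901957,  0.02037198, -0.01062088]), 'finger_gap': 0.0929372317419801}
side {'fx': 447.4278582361583, 'fy': 447.4278582361583, 'cx': 259.19446398471877, 'cy': 192.9426636971378, 'k1': -0.1415072559006654, 'R': [[-0.9085883548450232, -0.4176923575795294, 0.0005439298378834442], [-0.25846874294110544, 0.5612121098029452, -0.7862791341075837], [0.3281175252290844, -0.714544653769225, -0.6178712061646502]], 't': [0.5354499595531517, 0.20063558562765782, 1.0203892692919752]}
top {'fx': 486.834810963651, 'fy': 486.834810963651, 'cx': 257.2746327781478, 'cy': 182.05827283302096, 'k1': -0.2016037644410462, 'R': [[0.02917008054082164, -0.9995424637710341, -0.007998094758926438], [-0.9980996499724685, -0.028691612179441953, -0.05453329364141244], [0.05427886445088913, 0.009573636147007385, -0.9984799198606084]], 't': [-0.0196799212772624, 0.5916662347608679, 1.0817334675985246]}
wrist {'fx': 312.27510641111155, 'fy': 312.27510641111155, 'cx': 258.23625940449324, 'cy': 191.69926425216966, 'k1': -0.0066198681383554695, 'R': [[0.32719572046182654, -0.9449565109561782, 0.00039104091252493495], [-0.9135528023193925, -0.31621618503705357, 0.25579015167711106], [-0.24158691580020214, -0.08405067948649078, -0.96673225113886]], 't': [-0.6754906442732885, -0.028630073693458654, 0.3896050354199434]}
```

View pics/top0.png

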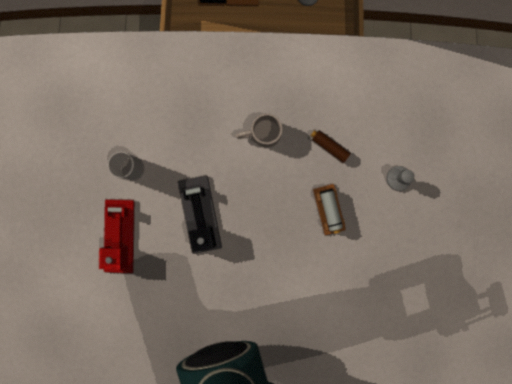

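View pics/side0.png

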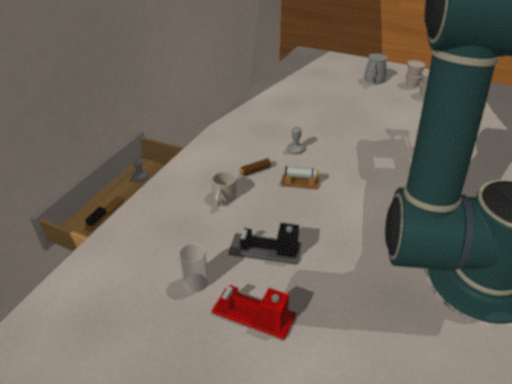

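View pics/wrist0.png

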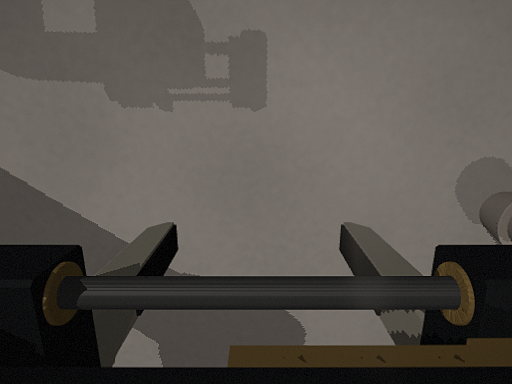

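Top view: aluminium stick in its rest at (331,210), brown look-alike stick at (331,146); grey/black dock at (200,214), red look-alike dock at (118,236). The aluminium stick and the grey-based dock fit the description. I'll enlarge both to confirm.

Run:
```python
import cv2,numpy as np
t=cv2.imread("pics/top0.png"); s=cv2.imread("pics/side0.png")
a=cv2.resize(t[175:245,305:365],None,fx=8,fy=8,interpolation=cv2.INTER_CUBIC)
b=cv2.resize(t[165:260,170:230],None,fx=6,fy=6,interpolation=cv2.INTER_CUBIC)
b=np.clip(b.astype(float)*1.8,0,255).astype(np.uint8)
cv2.imwrite("pics/ts.png",a);cv2.imwrite("pics/td.png",b)
a=cv2.resize(s[155:195,270:330],None,fx=10,fy=10,interpolation=cv2.INTER_CUBIC)
b=cv2.resize(s[215:270,220:310],None,fx=8,fy=8,interpolation=cv2.INTER_CUBIC)
b=np.clip(b.astype(float)*1.8,0,255).astype(np.uint8)
cv2.imwrite("pics/ss.png",a);cv2.imwrite("pics/sd.png",b)
```

```text
(no output)
```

View pics/ts.png

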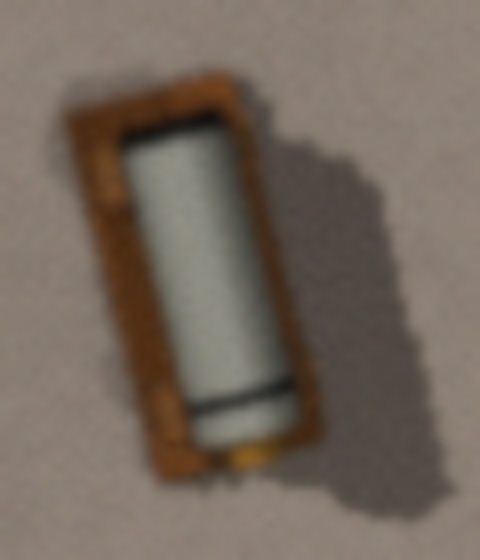

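View pics/td.png

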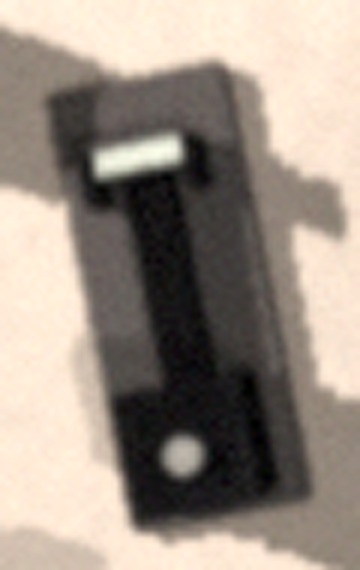

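View pics/ss.png

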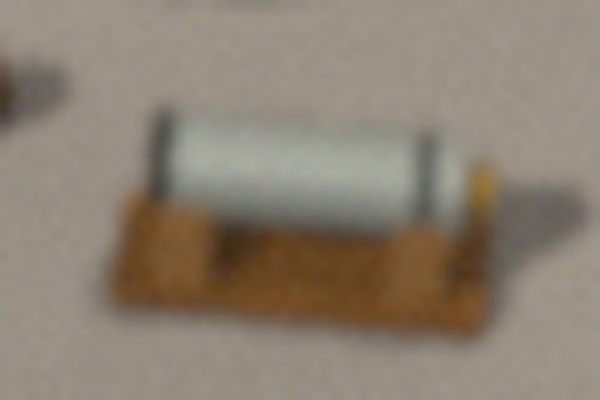

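View pics/sd.png

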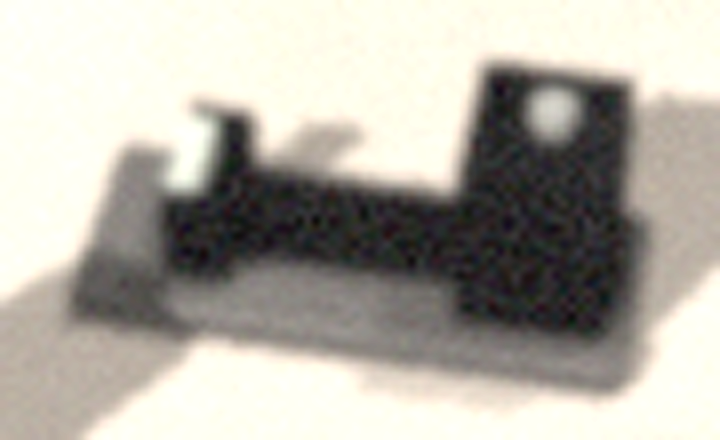

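```bash
cat > h.py <<'E'
import numpy as np,cv2
from cell import r
def ray(c,p):
    K=np.array([[c['fx'],0,c['cx']],[0,c['fy'],c['cy']],[0,0,1]])
    u=cv2.undistortPoints(np.array([[p]],float),K,np.array([c['k1'],0,0,0]))[0,0]
    R=np.array(c['R']);t=np.array(c['t'])
    return -R.T@t, R.T@np.array([u[0],u[1],1.])
def atz(c,p,z):
    o,d=ray(c,p); return o+d*(z-o[2])/d[2]
def tri(obs):
    A=np.zeros((3,3));b=np.zeros(3)
    for c,p in obs:
        o,d=ray(c,p);d/=np.linalg.norm(d);M=np.eye(3)-np.outer(d,d);A+=M;b+=M@o
    X=np.linalg.solve(A,b)
    return X,[np.linalg.norm(np.cross(X-ray(c,p)[0],ray(c,p)[1]/np.linalg.norm(ray(c,p)[1]))) for c,p in obs]
def proj(c,X):
    K=np.array([[c['fx'],0,c['cx']],[0,c['fy'],c['cy']],[0,0,1]])
    rv=cv2.Rodrigues(np.array(c['R']))[0]
    return cv2.projectPoints(np.atleast_2d(np.array(X,float)),rv,np.array(c['t'],float),K,np.array([c['k1'],0,0,0]))[0][:,0]
def tool():
    from scipy.spatial.transform import Rotation as Ro
    s=r.state();return s['tcp_pos'],Ro.from_quat(s['orientation']).as_matrix(),s
E
python3 - <<'E'
from h import *
import pickle
T=r.camera('top');S=r.camera('side')
pickle.dump((T,S),open('cams.pkl','wb'))
f=lambda p,o,k:(p[0]/k+o[0]-.5+.5/k,p[1]/k+o[1]-.5+.5/k)
ts=lambda p:f(p,(305,175),8); td=lambda p:f(p,(170,165),6)
ss=lambda p:f(p,(270,155),10); sd=lambda p:f(p,(220,215),8)
print("tail ctr",atz(T,ts((174,126)),.04))
print("nose ctr barrel",atz(T,ts((247,437)),.04), "neck face", atz(T,ts((257,465)),.037))
# rest board corners z=.01 / saddle tops
for n,p in dict(tl=(70,112),tr=(232,72),br=(322,440),bl=(155,482)).items(): print('rest',n,atz(T,ts(p),.025))
for n,p in dict(tl=(50,98),tr=(225,62),br=(310,492)).items(): print('dock',n,atz(T,td(p),.012))
for n,p in dict(hoodLfront=(113,395),hoodRfront=(248,368),hoodLback=(135,525),hoodRback=(272,490)).items(): print(n,atz(T,td(p),.076))
for n,p in dict(stopL=(92,162),stopR=(185,145)).items(): print(n,atz(T,td(p),.044))
E
```

```text
tail ctr [ 0.57680774 -0.1558431   0.04      ]
nose ctr barrel [ 0.49151469 -0.17825685  0.04      ] neck face [ 0.48371874 -0.18172156  0.037     ]
rest tl [ 0.5805293  -0.12847287  0.025     ]
rest tr [ 0.59304288 -0.17389815  0.025     ]
rest br [ 0.49058438 -0.20180456  0.025     ]
rest bl [ 0.47776121 -0.15499453  0.025     ]
dock tl [0.58961661 0.17835776 0.012     ]
dock tr [0.60517535 0.11196421 0.012     ]
dock br [0.44395867 0.07458526 0.012     ]
hoodLfront [0.4811237  0.14085937 0.076     ]
hoodRfront [0.4923633  0.09287115 0.076     ]
hoodLback [0.43513378 0.131589   0.076     ]
hoodRback [0.44935178 0.08302316 0.076     ]
stopL [0.56482629 0.15627288 0.044     ]
stopR [0.57210345 0.12203267 0.044     ]
```

```bash
cat >> h.py <<'E'
def need(X,yaw=None):
    p,R,s=tool(); y=np.arctan2(R[1,0],R[0,0])
    print('cm',np.round(R.T@(np.array(X)-p)*100,2),'turn',None if yaw is None else round(-(yaw-y),3),'now',np.round(p,4),'yaw',round(y,4),'tz',np.round(R[:,2],4),'t',round(s['time'],2),'F',np.round(s['force'],2),'gap',round(s['finger_gap'],4))
E
python3 -c "
from h import *
need([.51,-.172,.2],.262)"
```

```text
cm [ 42.55 -34.53   1.85] turn 0.072 now [ 0.2211 -0.6377  0.2183] yaw 0.3338 tz [-1.e-04  5.e-04 -1.e+00] t 0.25 F [ 0.54  0.39 -0.17] gap 0.093
```

Emit:
jog_arm --moves '[[[42.5,-34.5,2],0.072,100],[[42.5,-34.5,2],0.072,100],[[42.5,-34.5,2],0.072,100],[[42.5,-34.5,2],0.072,100],[[42.5,-34.5,2],0.072,100],[[42.5,-34.5,2],0.072,100],[[42.5,-34.5,2],0.072,100],[[42.5,-34.5,2],0.072,100],[[42.5,-34.5,2],0.072,100],[[42.5,-34.5,2],0.072,100],[[42.5,-34.5,2],0.072,100],[[42.5,-34.5,2],0.072,100]]'

```text
time: 1.25
tcp_pos: [0.4851, -0.2112, 0.2006]
orientation: [0.991, 0.13, 0.0, 0.0]
force: [0.3, -0.9, -0.1]
finger_gap: 0.093
```

```bash
python3 -c "
from h import *
need([.51,-.172,.2],.262)"
```

```text
cm [ 3.42 -3.14  0.06] turn -0.0 now [ 0.4851 -0.2112  0.2006] yaw 0.2617 tz [ 5.e-04 -3.e-04 -1.e+00] t 1.25 F [ 0.29 -0.9  -0.13] gap 0.093
```

Emit:
jog_arm --moves '[[[3.4,-3.1,0],0,100],[[3.4,-3.1,0],0,100],[[3.4,-3.1,0],0,100],[[3.4,-3.1,0],0,100]]'

```text
time: 1.58
tcp_pos: [0.5092, -0.1744, 0.2003]
orientation: [0.991, 0.131, -0.0, 0.0]
force: [0.1, -0.1, -0.5]
finger_gap: 0.0931
```

```bash
python3 -c "
from h import *
need([.51,-.172,.2],.262)
import pickle
c=r.camera('wrist');pickle.dump(c,open('w1.pkl','wb'));cv2.imwrite('pics/w1.png',c['color'])
print(proj(c,[[.534,-.167,.037]]), -np.array(c['R']).T@c['t'])"
```

```text
cm [ 0.14 -0.22  0.03] turn 0.001 now [ 0.5092 -0.1744  0.2003] yaw 0.2628 tz [-3.e-04 -2.e-04 -1.e+00] t 1.58 F [ 0.11 -0.07 -0.47] gap 0.0931
[[256.79702578 153.83843817]] [ 0.57856538 -0.156084    0.36650648]
```

View pics/w1.png

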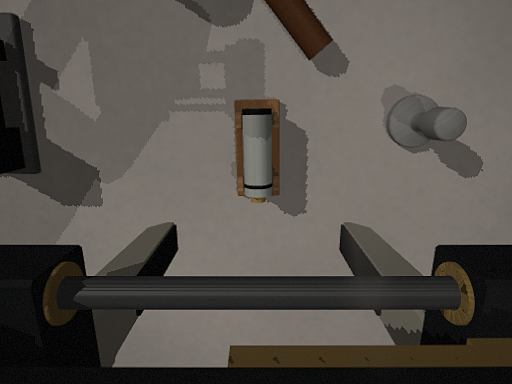

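```bash
python3 -c "
import cv2
t=cv2.imread('pics/w1.png');cv2.imwrite('pics/w1c.png',cv2.resize(t[90:215,220:295],None,fx=4.8,fy=4.8,interpolation=cv2.INTER_CUBIC))"
```

```text
(no output)
```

View pics/w1c.png

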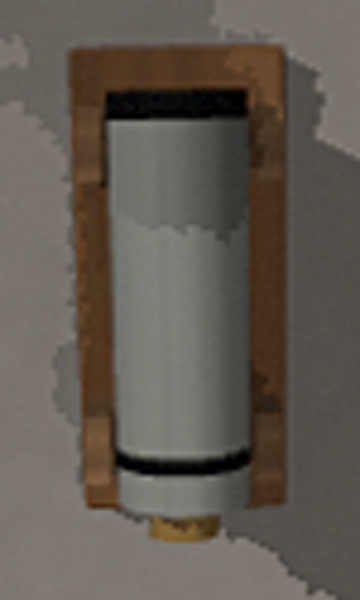

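```bash
python3 -c "
from h import *
import pickle
c=pickle.load(open('w1.pkl','rb'))
f=lambda p:(p[0]/4.8+220-.5,p[1]/4.8+90-.5)
t=atz(c,f((175,91)),.050);n=atz(c,f((183,515)),.046);k=atz(c,f((184,541)),.042)
print(t,n,k)
u=t-k;print('yaw',np.arctan2(u[1],u[0]),np.linalg.norm(u[:2]),np.linalg.norm((t-n)[:2]))
a=np.arctan2(u[1],u[0]);e=np.array([np.cos(a),np.sin(a)])
print('mid',t[:2]-.045*e,n[:2]+.045*e,k[:2]+.053*e)
need([.51,-.172,.2])
"
```

```text
[ 0.57861247 -0.15426597  0.05      ] [ 0.49108894 -0.17940864  0.046     ] [ 0.48415917 -0.18149808  0.042     ]
yaw 0.2807005413407614 0.09830062691606681 0.09106328823157306
mid [ 0.5353737  -0.16673227] [ 0.53432771 -0.16694234] [ 0.53508484 -0.16681555]
cm [ 0.18 -0.27  0.04] turn None now [ 0.5089 -0.1751  0.2004] yaw 0.2614 tz [-2.e-04 -2.e-04 -1.e+00] t 1.63 F [0.25 0.11 0.16] gap 0.093
```

```bash
python3 -c "
from h import *
need([.5466,-.1636,.018],.275)"
```

```text
cm [ 3.94 -0.14 18.24] turn -0.014 now [ 0.5089 -0.1751  0.2004] yaw 0.2614 tz [-2.e-04 -2.e-04 -1.e+00] t 1.63 F [0.25 0.11 0.16] gap 0.093
```

Emit:
jog_arm --moves '[[[3.9,-0.1,3],-0.014,100],[[3.9,-0.1,6],-0.014,100],[[3.9,-0.1,10],-0.014,100],[[3.9,-0.1,14],-0.014,100],[[3.9,-0.1,16.5],-0.014,100],[[3.9,-0.1,18.2],-0.014,100],[[3.9,-0.1,18.2],-0.014,100],[[3.9,-0.1,18.2],-0.014,100],[[3.9,-0.1,18.2],-0.014,100]]'

```text
time: 2.38
tcp_pos: [0.5471, -0.1645, 0.0201]
orientation: [0.991, 0.137, 0.001, 0.0]
force: [-0.2, 0.2, 0.7]
finger_gap: 0.0927
```

```bash
python3 -c "
from h import *
need([.5466,-.1636,.018],.275)
c=r.camera('wrist');cv2.imwrite('pics/w2.png',c['color'])"
```

```text
cm [-0.03 -0.1   0.2 ] turn -0.0 now [ 0.5471 -0.1645  0.0201] yaw 0.2745 tz [ 1.7e-03 -7.0e-04 -1.0e+00] t 2.38 F [-0.22  0.16  0.65] gap 0.0927
```

View pics/w2.png

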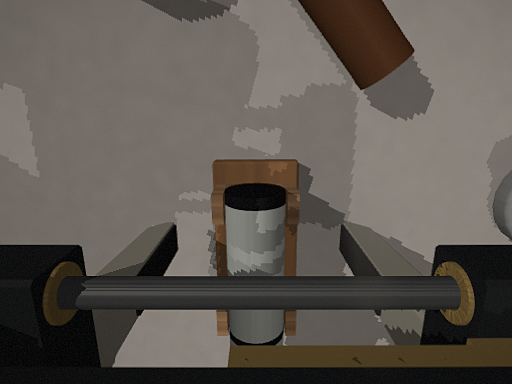

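Stick lies at cols 226–286, midway between the fingers and parallel to them. Closing lightly.

Emit:
jog_arm --moves '[[[0,0,0],0,0],[[0,0,0],0,0],[[0,0,0],0,0],[[0,0,0],0,0],[[0,0,0],0,0],[[0,0,0],0,0],[[0,0,0],0,0],[[0,0,0],0,0],[[0,0,0],0,0],[[0,0,0],0,0]]' --squeeze 5

```text
time: 3.27
tcp_pos: [0.5467, -0.1633, 0.0184]
orientation: [0.991, 0.137, -0.0, -0.0]
force: [0.4, 0.5, -0.5]
finger_gap: 0.0312
```

```bash
python3 -c "
from h import *
need([.5466,-.1636,.018],.275)"
```

```text
cm [-0.02  0.02  0.04] turn 0.001 now [ 0.5467 -0.1633  0.0184] yaw 0.2758 tz [-1.e-04  0.e+00 -1.e+00] t 3.27 F [ 0.4   0.45 -0.47] gap 0.0312
```

Emit:
jog_arm --moves '[[[0,0,0],0,0],[[0,0,0],0,0],[[0,0,0],0,0],[[0,0,-0.2],0,0],[[0,0,-0.4],0,0],[[0,0,-0.6],0,0],[[0,0,-0.8],0,0],[[0,0,-1.0],0,0],[[0,0,-1.0],0,0],[[0,0,-1.0],0,0]]'

```text
time: 4.1
tcp_pos: [0.5468, -0.1633, 0.0286]
orientation: [0.991, 0.137, 0.0, 0.0]
force: [-0.2, 0.4, -1.8]
finger_gap: 0.0298
```

```bash
python3 -c "
from h import *
need([.5466,-.1636,.018],.275)
c=r.camera('side');cv2.imwrite('pics/s3.png',cv2.resize(c['color'][140:200,250:350],None,fx=8,fy=8,interpolation=cv2.INTER_CUBIC))"
```

```text
cm [-0.03  0.02  1.06] turn 0.001 now [ 0.5468 -0.1633  0.0286] yaw 0.2758 tz [ 3.e-04 -1.e-04 -1.e+00] t 4.1 F [-0.19  0.37 -1.83] gap 0.0298
```

View pics/s3.png

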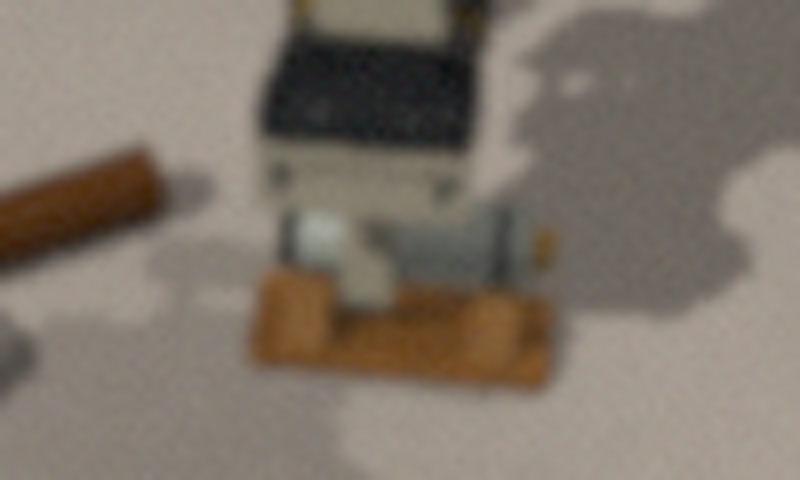

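```bash
cat >> h.py <<'E'
def model(mid,yaw,pitch):
    # pitch>0: nose down
    ex=np.array([np.cos(yaw)*np.cos(pitch),np.sin(yaw)*np.cos(pitch),np.sin(pitch)])
    ey=np.array([-np.sin(yaw),np.cos(yaw),0]); ez=np.cross(ex,ey)
    a=np.linspace(0,2*np.pi,41)
    out=[]
    for x,rad in ((.045,.015),(-.045,.015),(-.053,.008),(-.045,.008)):
        out.append(mid+x*ex+rad*(np.outer(np.cos(a),ey)+np.outer(np.sin(a),ez)))
    for q in (0,np.pi/2,np.pi,3*np.pi/2):
        v=.015*(np.cos(q)*ey+np.sin(q)*ez); out.append(np.array([mid+.045*ex+v,mid-.045*ex+v]))
    return out
def draw(c,curves,box,k,name,col=(0,255,0)):
    x0,y0,x1,y1=box
    im=cv2.resize(c['color'][y0:y1,x0:x1],None,fx=k,fy=k,interpolation=cv2.INTER_CUBIC)
    for cu,cl in curves:
        for p in cu:
            q=((proj(c,p)-[x0,y0]+.5)*k)
            cv2.polylines(im,[np.round(q).astype(np.int32)],False,cl,1)
    cv2.imwrite(name,im)
def inhand(off,pitch,dz=0,dx=0):
    p,R,s=tool();y=np.arctan2(R[1,0],R[0,0])
    g=p+R[:,2]*-.019
    ex=np.array([np.cos(y)*np.cos(pitch),np.sin(y)*np.cos(pitch),np.sin(pitch)])
    return model(g-off*ex+np.array([0,0,dz]),y,pitch)
E
python3 -c "
from h import *
G=(0,255,0);M=(255,0,255)
c=r.camera('side')
draw(c,[(inhand(.012,0),G),(inhand(.012,.2),M)],(270,150,330,195),12,'pics/s4.png')
w=r.camera('wrist')
draw(w,[(inhand(.012,0),G),(inhand(.012,.2),M)],(210,160,305,284),4.8,'pics/w4.png')
"
```

```text
(no output)
```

View pics/s4.png

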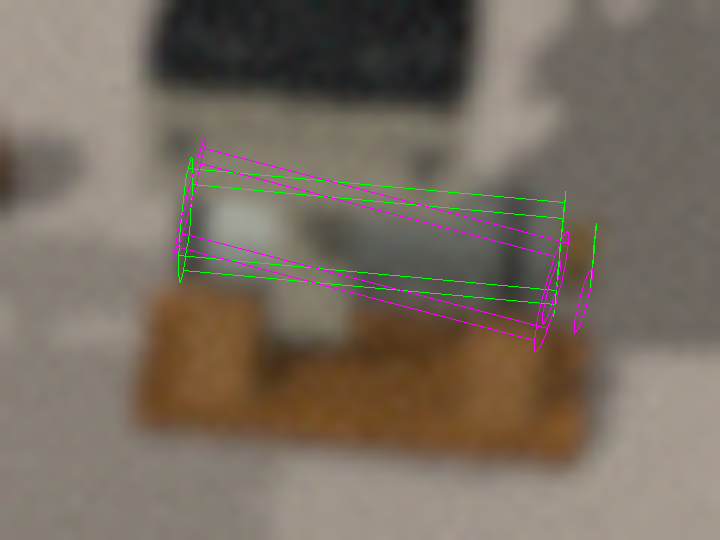

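View pics/w4.png

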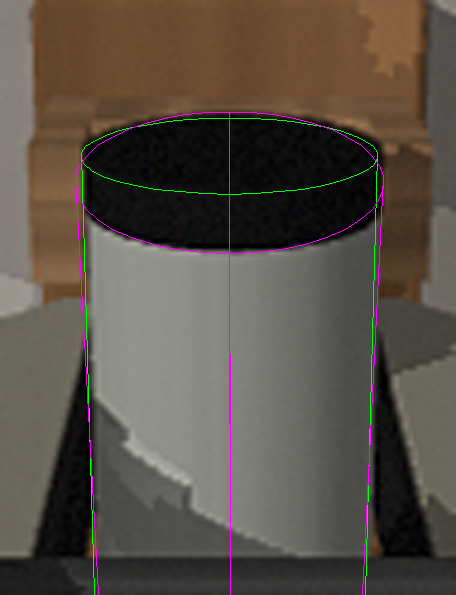

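The stick hangs level (green model fits). Loosening the grip to see whether the nose sinks onto its saddle.

Emit:
jog_arm --moves '[[[0,0,0],0,0],[[0,0,0],0,0],[[0,0,0],0,0],[[0,0,0],0,0],[[0,0,0],0,0],[[0,0,0],0,0]]' --squeeze 3

```text
time: 4.75
tcp_pos: [0.5467, -0.1633, 0.0284]
orientation: [0.991, 0.137, 0.0, -0.0]
force: [0.2, 0.6, -0.7]
finger_gap: 0.0295
```

```bash
python3 -c "
from h import *
need([.5466,-.1636,.018],.275)
G=(0,255,0);M=(255,0,255)
c=r.camera('side')
draw(c,[(inhand(.012,0),G),(inhand(.012,.2),M)],(270,150,330,195),12,'pics/s5.png')
"
```

```text
cm [-0.02  0.02  1.04] turn 0.001 now [ 0.5467 -0.1633  0.0284] yaw 0.2758 tz [ 0.  0. -1.] t 4.75 F [ 0.15  0.56 -0.73] gap 0.0295
```

View pics/s5.png

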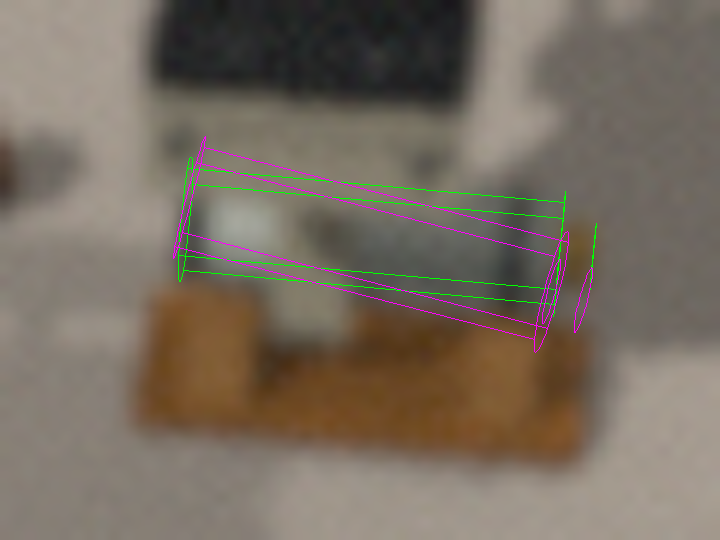

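Emit:
jog_arm --moves '[[[0,0,0],0,0],[[0,0,-1.5],0,0],[[-3,0,-2],0,0],[[-6,0,-2],0,0],[[-8.2,0,-2],0,0],[[-8.2,0,-2],0,0],[[-8.2,0,0],0,0],[[-8.2,0,0.3],0,0],[[-8.2,0,0.6],0,0],[[-8.2,0,0.8],0,0],[[-8.2,0,0.8],0,0]]' --squeeze 8

```text
time: 5.72
tcp_pos: [0.4681, -0.1855, 0.0204]
orientation: [0.99, 0.138, -0.0, -0.0]
force: [0.5, -0.1, -0.8]
finger_gap: 0.0295
```

```bash
python3 -c "
from h import *
need([.5466,-.1636,.018],.275)
G=(0,255,0);M=(255,0,255)
c=r.camera('side')
draw(c,[(inhand(.012,0),G),(inhand(.012,.2),M)],(280,150,350,200),11,'pics/s6.png')
c=r.camera('wrist')
draw(c,[(inhand(.012,0),G),(inhand(.012,.2),M)],(210,160,305,284),4.8,'pics/w6.png')
"
```

```text
cm [8.15 0.03 0.24] turn 0.001 now [ 0.4681 -0.1855  0.0204] yaw 0.2761 tz [-3.e-04  2.e-04 -1.e+00] t 5.72 F [ 0.48 -0.06 -0.82] gap 0.0295
```

View pics/s6.png

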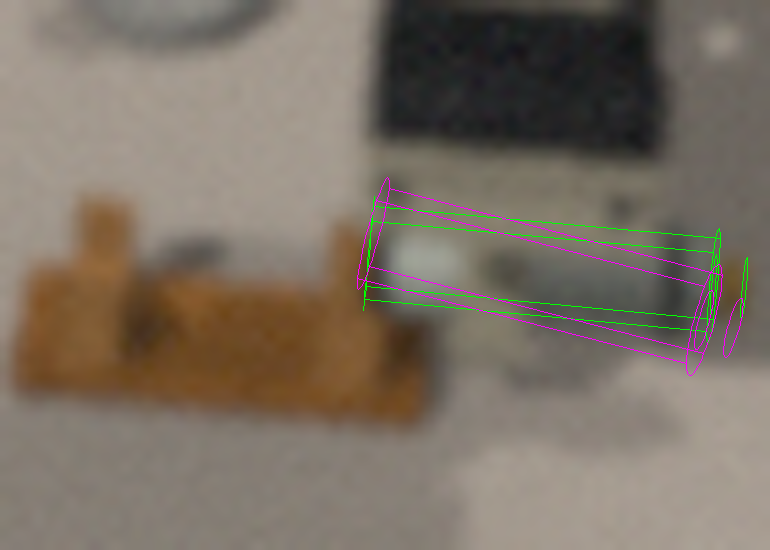

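View pics/w6.png

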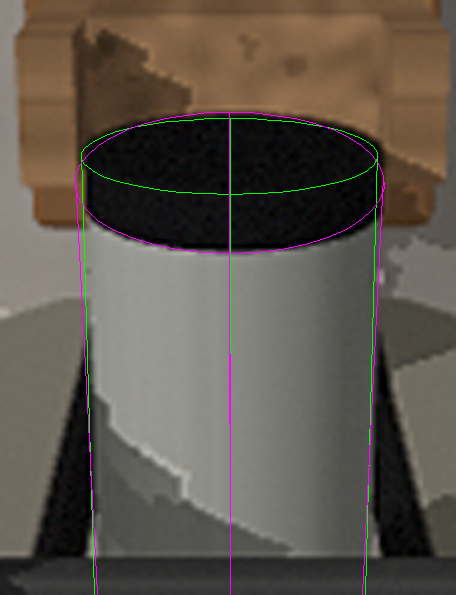

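Emit:
jog_arm --moves '[[[0,0,0.15],0,0],[[0,0,0.3],0,0],[[0,0,0.4],0,0],[[0,0,0.5],0,0],[[0,0,0.5],0,0]]'

```text
time: 6.23
tcp_pos: [0.4678, -0.1856, 0.0153]
orientation: [0.991, 0.137, -0.0, -0.0]
force: [-0.4, -0.3, -0.4]
finger_gap: 0.0296
```

```bash
python3 -c "
from h import *
need([.5466,-.1636,.018],.275)
G=(0,255,0);M=(255,0,255)
c=r.camera('wrist')
draw(c,[(inhand(.012,0),G),(inhand(.012,.2),M)],(210,160,305,284),4.8,'pics/w7.png')
"
```

```text
cm [ 8.18  0.02 -0.27] turn 0.001 now [ 0.4678 -0.1856  0.0153] yaw 0.2757 tz [-1.e-04  0.e+00 -1.e+00] t 6.23 F [-0.38 -0.34 -0.43] gap 0.0296
```

View pics/w7.png

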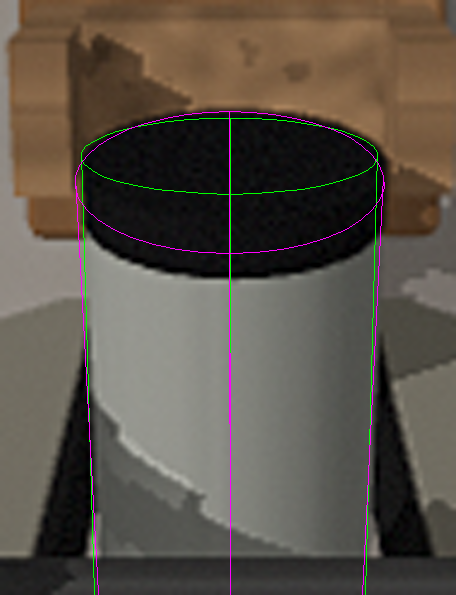

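The cap's lower edge moved from row 250 to 276 — about 0.09 rad of tilt. Continuing.

Emit:
jog_arm --moves '[[[0,0,0.1],0,0],[[0,0,0.2],0,0],[[0,0,0.3],0,0],[[0,0,0.35],0,0],[[0,0,0.35],0,0]]'

```text
time: 6.7
tcp_pos: [0.4677, -0.1856, 0.0117]
orientation: [0.991, 0.137, -0.0, -0.0]
force: [-1.0, -1.0, -0.0]
finger_gap: 0.0298
```

```bash
python3 -c "
from h import *
need([.5466,-.1636,.018],.275)
G=(0,255,0);M=(255,0,255)
c=r.camera('wrist')
draw(c,[(inhand(.012,0),G),(inhand(.012,.2),M)],(210,160,305,284),4.8,'pics/w8.png')
"
```

```text
cm [ 8.19  0.03 -0.63] turn 0.001 now [ 0.4677 -0.1856  0.0117] yaw 0.2758 tz [-2.e-04  1.e-04 -1.e+00] t 6.7 F [-0.98 -0.96 -0.01] gap 0.0298
```

View pics/w8.png

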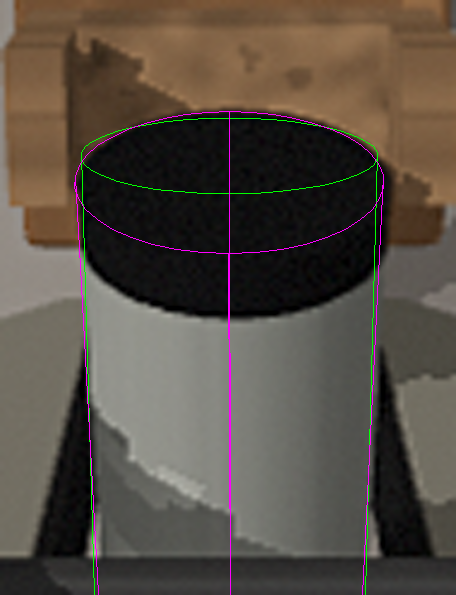

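```bash
python3 -c "
from h import *
from scipy.optimize import brentq
c=r.camera('wrist')
p,R,s=tool();y=np.arctan2(R[1,0],R[0,0]);g=p-R[:,2]*.019
def row(x,th):
    ex=np.array([np.cos(y)*np.cos(th),np.sin(y)*np.cos(th),np.sin(th)]);ez=np.array([-np.cos(y)*np.sin(th),-np.sin(y)*np.sin(th),np.cos(th)])
    return (proj(c,g+x*ex+.015*ez)[0,1]-160+.5)*4.8
for off in(.010,.012,.014):
  x=brentq(lambda x:row(x,0)-251,.0,.05);th=brentq(lambda t:row(x,t)-318,-.1,.5)
  break
print(x,th,brentq(lambda t:row(x,t)-276,-.1,.5))
# tail face top far-edge: rows of ellipse for th
def far(L,th):
    ex=np.array([np.cos(y)*np.cos(th),np.sin(y)*np.cos(th),np.sin(th)]);ez=np.array([-np.cos(y)*np.sin(th),-np.sin(y)*np.sin(th),np.cos(th)])
    return (proj(c,g+L*ex-.015*ez)[0,1]-160+.5)*4.8
for th in (0,.2,.23,.26): print(th,[round(far(L,th),1) for L in (.031,.033,.035)])
"
```

```text
0.0274381571573174 0.23754935696304402 0.09538500875263384
0 [np.float64(135.1), np.float64(117.7), np.float64(100.1)]
0.2 [np.float64(128.4), np.float64(111.4), np.float64(94.2)]
0.23 [np.float64(128.4), np.float64(111.6), np.float64(94.5)]
0.26 [np.float64(128.8), np.float64(112.1), np.float64(95.1)]
```

Tilt now ≈0.235 rad, tail 33 mm ahead of the grip axis (so gripped 12 mm tailward). With stick_mid at ~12.5 mm above the seat this gives 2.4 mm clearance both ways. Firm grip, lift, look at the dock.

```bash
python3 -c "
from h import *
need([.4677,-.1856,.2],.23)
need([.45,.11,.2],.23)"
```

```text
cm [-1.000e-02 -1.000e-02 -1.881e+01] turn 0.046 now [ 0.4678 -0.1856  0.0119] yaw 0.2758 tz [-1.e-04  1.e-04 -1.e+00] t 6.8 F [-1.26 -0.16 -0.14] gap 0.0296
cm [  6.33 -28.93 -18.81] turn 0.046 now [ 0.4678 -0.1856  0.0119] yaw 0.2758 tz [-1.e-04  1.e-04 -1.e+00] t 6.8 F [-1.26 -0.16 -0.14] gap 0.0296
```

Emit:
jog_arm --moves '[[[0,0,0],0,0],[[0,0,0],0,0],[[0,0,-0.5],0,0],[[0,0,-1.5],0,0],[[0,0,-3],0,0],[[0,0,-6],0,0],[[0,0,-9],0,0],[[0,0,-12],0,0],[[0,0,-15],0,0],[[0,0,-18],0.046,0],[[0,0,-19],0.046,0]]' --squeeze 40

```text
time: 7.72
tcp_pos: [0.4687, -0.186, 0.2076]
orientation: [0.994, 0.113, 0.003, 0.002]
force: [0.6, 0.1, -0.6]
finger_gap: 0.0292
```

```bash
python3 -c "
from h import *
need([.45,.11,.2],.23)"
```

```text
cm [  4.85 -29.26   0.68] turn -0.003 now [ 0.4687 -0.186   0.2076] yaw 0.2273 tz [ 0.0055 -0.0024 -1.    ] t 7.72 F [ 0.59  0.11 -0.62] gap 0.0292
```

Emit:
jog_arm --moves '[[[0.8,-4,0],0,0],[[1.5,-8,0],0,0],[[2,-12,0],0,0],[[2.7,-16,0],0,0],[[3.4,-20,0],0,0],[[4,-24,0],0,0],[[4.6,-27,0],0,0],[[4.8,-29,0],0,0],[[4.8,-29.2,0],0,0],[[4.8,-29.2,0],0,0],[[4.8,-29.2,0],0,0],[[4.8,-29.2,0],0,0]]'

```text
time: 8.72
tcp_pos: [0.4481, 0.1088, 0.2019]
orientation: [0.993, 0.114, -0.0, 0.0]
force: [0.1, 0.4, -1.8]
finger_gap: 0.029
```

```bash
python3 -c "
from h import *
need([.45,.11,.2],.23)
import pickle
c=r.camera('wrist');pickle.dump(c,open('w9.pkl','wb'));cv2.imwrite('pics/w9.png',np.clip(c['color']*1.8,0,255))"
```

```text
cm [ 0.21 -0.08  0.19] turn -0.001 now [0.4481 0.1088 0.2019] yaw 0.2291 tz [-0.e+00 -2.e-04 -1.e+00] t 8.72 F [ 0.05  0.36 -1.81] gap 0.029[ WARN:0@0.825] global loadsave.cpp:1063 imwrite_ Unsupported depth image for selected encoder is fallbacked to CV_8U.
```

View pics/w9.png

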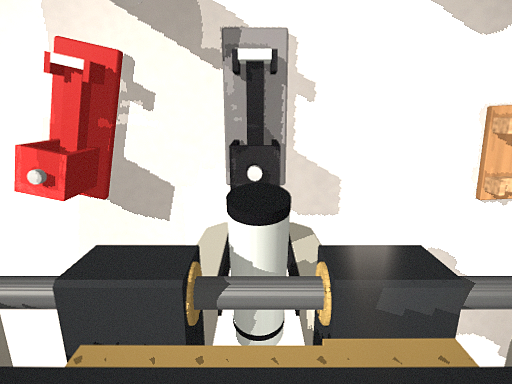

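```bash
python3 -c "
from h import *
import pickle
c=pickle.load(open('w9.pkl','rb'))
im=np.clip(c['color'][20:195,215:295].astype(float)*2,0,255).astype(np.uint8)
im=cv2.resize(im,None,fx=4.5,fy=4.5,interpolation=cv2.INTER_CUBIC)[:599]
im2=cv2.resize(im[:395],None,fx=1.5,fy=1.5)
cv2.imwrite('pics/w9a.png',cv2.resize(np.clip(c['color'][20:120,215:295].astype(float)*2,0,255).astype(np.uint8),None,fx=6,fy=6,interpolation=cv2.INTER_CUBIC))
cv2.imwrite('pics/w9b.png',cv2.resize(np.clip(c['color'][120:200,215:295].astype(float)*2.5,0,255).astype(np.uint8),None,fx=7,fy=7,interpolation=cv2.INTER_CUBIC))"
```

```text
(no output)
```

View pics/w9a.png

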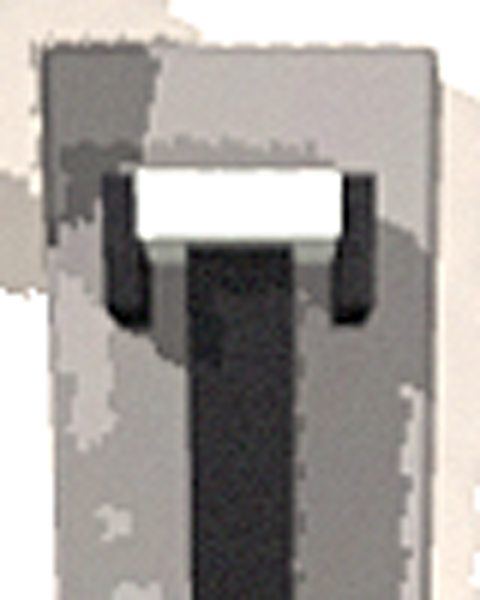

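View pics/w9b.png

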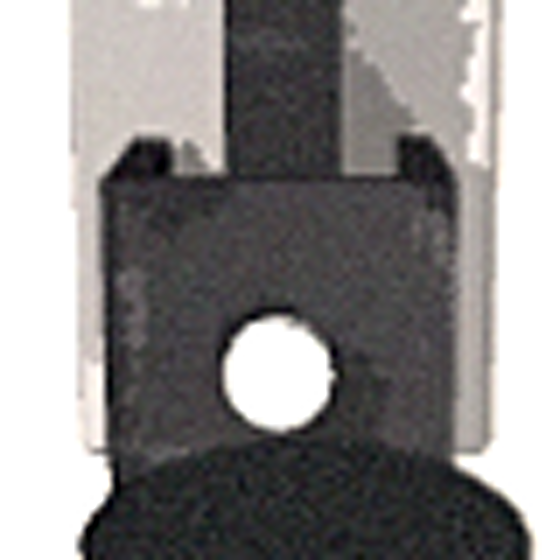

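```bash
cat > meas.py <<'E'
from h import *
import pickle
c=pickle.load(open('w9.pkl','rb'))
A=lambda p:(p[0]/6+215-.5,p[1]/6+20-.5)
B=lambda p:(p[0]/7+215-.5,p[1]/7+120-.5)
P={}
for n,p,z in [('fl',A((45,50)),.012),('fr',A((435,50)),.012),('nl',B((82,452)),.012),('nr',B((493,451)),.012),
 ('stopL',A((137,241)),.044),('stopR',A((342,241)),.044),('hoodL',B((103,182)),.076),('hoodR',B((455,182)),.076),
 ('railfL',A((190,260)),.032),('railfR',A((295,260)),.032),('railnL',B((228,170)),.032),('railnR',B((340,170)),.032)]:
    P[n]=atz(c,p,z)
C=(P['fl']+P['fr']+P['nl']+P['nr'])/4
ex=(P['fl']+P['fr']-P['nl']-P['nr'])/2;print('len',np.linalg.norm(ex),'wid',np.linalg.norm(P['fl']-P['fr']),np.linalg.norm(P['nl']-P['nr']))
y=np.arctan2(ex[1],ex[0]);
w=(P['fl']-P['fr']+P['nl']-P['nr'])/2;print('yaw',y,np.arctan2(-w[0],w[1]))
rl=(P['railfL']+P['railfR']-P['railnL']-P['railnR']);print('railyaw',np.arctan2(rl[1],rl[0]))
hs=(P['stopL']+P['stopR']-P['hoodL']-P['hoodR'])/2;print('hood-stop',np.linalg.norm(hs[:2]),np.arctan2(hs[1],hs[0]))
R=np.array([[np.cos(y),np.sin(y)],[-np.sin(y),np.cos(y)]])
print('C',C)
for k,v in P.items(): print(k,np.round(R@(v-C)[:2]*1000,1),np.round(v,4))
E
python3 meas.py
```

```text
len 0.16653582801827532 wid 0.0674399333486721 0.06881532403878587
yaw 0.23312278439311643 0.22982234444108202
railyaw 0.22797784364535528
hood-stop 0.07904812257067126 0.22896983716408312
C [0.51582051 0.12728826 0.012     ]
fl [83.4 33.7] [0.5892 0.1794 0.012 ]
fr [ 83.1 -33.7] [0.6045 0.1137 0.012 ]
nl [-83.2  34.4] [0.4269 0.1415 0.012 ]
nr [-83.4 -34.4] [0.4427 0.0746 0.012 ]
stopL [48.  16.5] [0.5587 0.1545 0.044 ]
stopR [ 47.8 -16.5] [0.5661 0.1223 0.044 ]
hoodL [-31.1  23.8] [0.4801 0.1432 0.076 ]
hoodR [-31.3 -23.1] [0.4907 0.0976 0.076 ]
railfL [46.7  8.5] [0.5593 0.1463 0.032 ]
railfR [46.6 -9.1] [0.5633 0.1292 0.032 ]
railnL [-34.2   8.6] [0.4805 0.1278 0.032 ]
railnR [-34.3  -8.5] [0.4844 0.1111 0.032 ]
```

```bash
cat >> h.py <<'E'
EX=np.array([np.cos(.23),np.sin(.23)]);EY=np.array([-EX[1],EX[0]])
O=np.array([.5158,.1273])+.0034*EX   # bay origin est
def tgt(X,Z,lat=0): # stick mid at bay X,Z mm
    q=O+(X+11.7)*1e-3*EX+lat*1e-3*EY
    return [q[0],q[1],(Z-16.2)*1e-3]
def bay():
    p,R,s=tool();v=p[:2]-O
    print('mid bayX',round(v@EX*1e3-11.7,2),'lat',round(v@EY*1e3,2),'Z',round(p[2]*1e3+16.2,2),'Fx',round(s['force'][:2]@EX,2),'Fy',round(s['force'][:2]@EY,2),'Fz',round(s['force'][2],2),'gap',round(s['finger_gap']*1e3,2),'t',round(s['time'],2))
E
python3 -c "
from h import *
bay();need(tgt(30,126),.23)"
```

```text
mid bayX -85.17 lat -2.71 Z 218.1 Fx -0.18 Fy 0.68 Fz -2.15 gap 28.97 t 8.77
cm [11.52 -0.29  9.21] turn -0.001 now [0.4482 0.1087 0.2019] yaw 0.2286 tz [ 0.e+00 -2.e-04 -1.e+00] t 8.77 F [-0.33  0.62 -2.15] gap 0.029
```

Emit:
jog_arm --moves '[[[3,-0.1,0],0,0],[[6,-0.3,0],0,0],[[9,-0.3,1],0,0],[[11,-0.3,3],0,0],[[11.5,-0.3,5.5],0,0],[[11.5,-0.3,8],0,0],[[11.5,-0.3,9.2],0,0],[[11.5,-0.3,9.2],0,0],[[11.5,-0.3,9.2],0,0],[[11.5,-0.3,9.2],0,0]]'

```text
time: 9.6
tcp_pos: [0.56, 0.1385, 0.1118]
orientation: [0.993, 0.114, 0.001, -0.0]
force: [0.8, -0.0, -0.2]
finger_gap: 0.0291
```

```bash
python3 -c "
from h import *
bay();need(tgt(30,67),.23)
import pickle
c=r.camera('wrist');pickle.dump(c,open('w10.pkl','wb'));cv2.imwrite('pics/w10.png',np.clip(c['color']*1.8,0,255).astype(np.uint8))
G=(0,255,0)
c['color']=np.clip(c['color']*2.,0,255).astype(np.uint8)
draw(c,[(inhand(.012,.235),G)],(205,150,310,284),4.4,'pics/w10c.png')
c=r.camera('side');draw(c,[],(200,180,330,275),6,'pics/s10.png')
"
```

```text
mid bayX 30.45 lat 0.85 Z 128.04 Fx 0.81 Fy -0.22 Fz -0.2 gap 29.14 t 9.6
cm [-0.06  0.08  6.1 ] turn -0.001 now [0.56   0.1385 0.1118] yaw 0.2294 tz [ 2.2e-03  4.0e-04 -1.0e+00] t 9.6 F [ 0.84 -0.03 -0.2 ] gap 0.0291
```

View pics/w10.png

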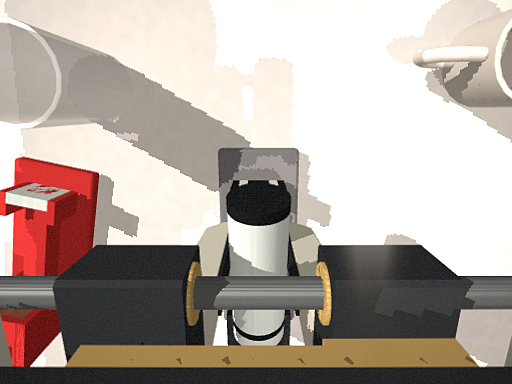

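View pics/w10c.png

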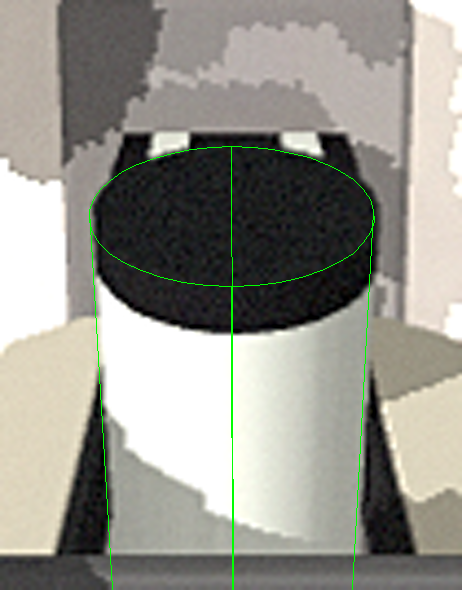

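View pics/s10.png

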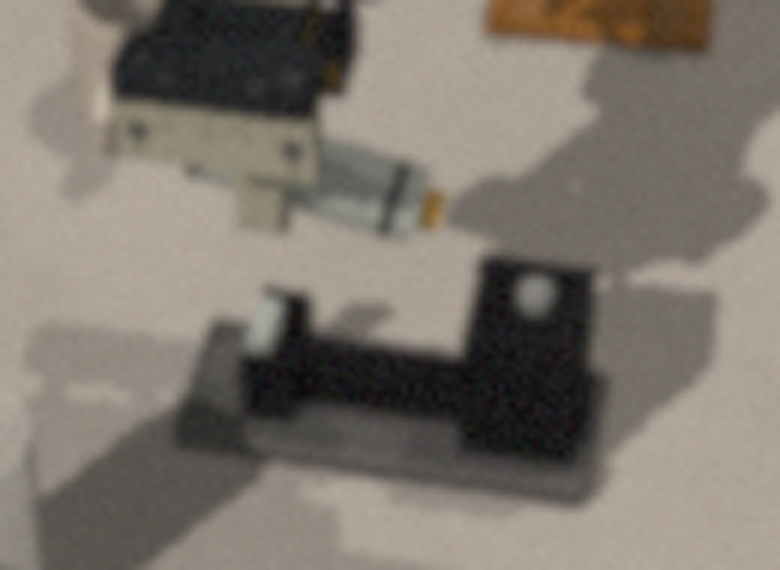

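```bash
python3 -c "
from h import *
bay();need(tgt(30,68,.45),.23)"
```

```text
mid bayX 30.52 lat 1.03 Z 128.03 Fx 0.23 Fy 0.45 Fz -0.92 gap 29.09 t 9.7
cm [-0.07  0.06  6.  ] turn -0.0 now [0.56   0.1387 0.1118] yaw 0.2297 tz [ 2.6e-03  5.0e-04 -1.0e+00] t 9.7 F [ 0.12  0.49 -0.92] gap 0.0291
```

Emit:
jog_arm --moves '[[[0,0,1],0,0],[[0,0,3],0,0],[[0,0,4.5],0,0],[[0,0,5.5],0,0],[[0,0,5.8],0,0],[[0,0,5.8],0,0],[[0,0,5.8],0,0],[[0,0,5.8],0,0]]'

```text
time: 10.37
tcp_pos: [0.5599, 0.1388, 0.053]
orientation: [0.993, 0.115, 0.001, -0.0]
force: [-0.0, 1.0, -1.2]
finger_gap: 0.0292
```

```bash
python3 -c "
from h import *
bay();need(tgt(30,68,.45),.23)
c=r.camera('wrist')
G=(0,255,0)
c['color']=np.clip(c['color']*2.,0,255).astype(np.uint8)
draw(c,[(inhand(.012,.235),G)],(205,150,310,284),4.4,'pics/w11c.png')
c=r.camera('side');draw(c,[(inhand(.012,.235),G)],(200,190,330,275),6,'pics/s11.png')
bay()
"
```

```text
mid bayX 30.44 lat 1.18 Z 69.16 Fx 0.21 Fy 1.0 Fz -1.22 gap 29.2 t 10.37
cm [-0.04  0.07  0.12] turn -0.0 now [0.5599 0.1388 0.053 ] yaw 0.2298 tz [ 1.4e-03  3.0e-04 -1.0e+00] t 10.37 F [-0.03  1.02 -1.22] gap 0.0292
mid bayX 30.34 lat 1.19 Z 68.99 Fx -0.04 Fy -0.22 Fz -0.4 gap 29.23 t 10.47
```

View pics/w11c.png

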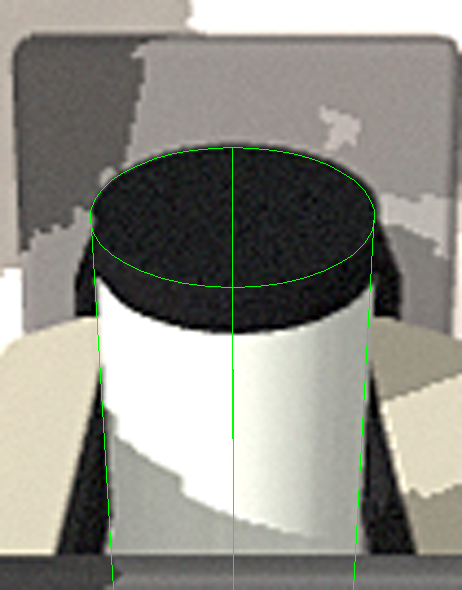

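View pics/s11.png

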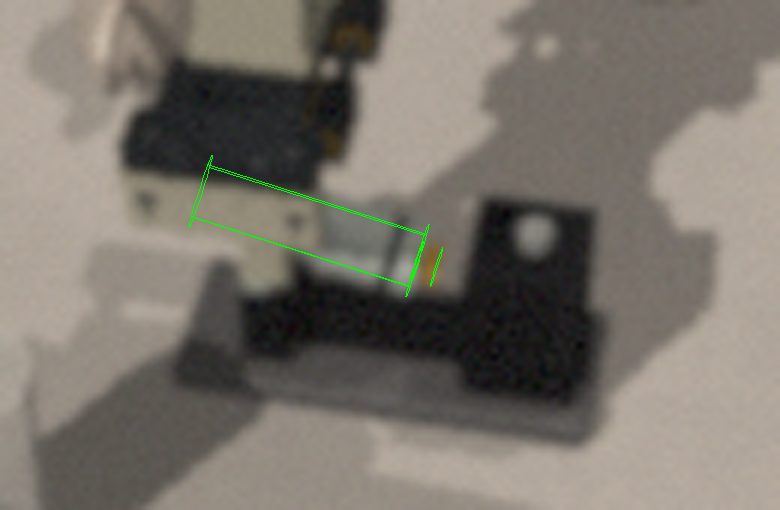

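Emit:
jog_arm --moves '[[[0,0.06,0.1],0,0],[[-0.4,0.06,0.2],0,0],[[-0.8,0.06,0.3],0,0],[[-1.2,0.06,0.4],0,0],[[-1.6,0.06,0.5],0,0],[[-1.6,0.06,0.5],0,0],[[-1.6,0.06,0.5],0,0]]' --squeeze 60

```text
time: 11.05
tcp_pos: [0.5437, 0.1345, 0.047]
orientation: [0.993, 0.115, 0.0, -0.0]
force: [0.1, -0.7, -0.7]
finger_gap: 0.0284
```

```bash
python3 -c "
from h import *
bay()
G=(0,255,0)
c=r.camera('wrist')
c['color']=np.clip(c['color']*2.,0,255).astype(np.uint8)
draw(c,[(inhand(.012,.235),G)],(205,150,310,284),4.4,'pics/w12c.png')
c=r.camera('side');draw(c,[],(200,190,330,275),6,'pics/s12.png')
bay()
"
```

```text
mid bayX 13.7 lat 0.62 Z 63.18 Fx -0.02 Fy -0.68 Fz -0.71 gap 28.45 t 11.05
mid bayX 14.0 lat 0.61 Z 63.23 Fx 0.39 Fy 0.67 Fz -0.94 gap 29.08 t 11.15
```

View pics/w12c.png

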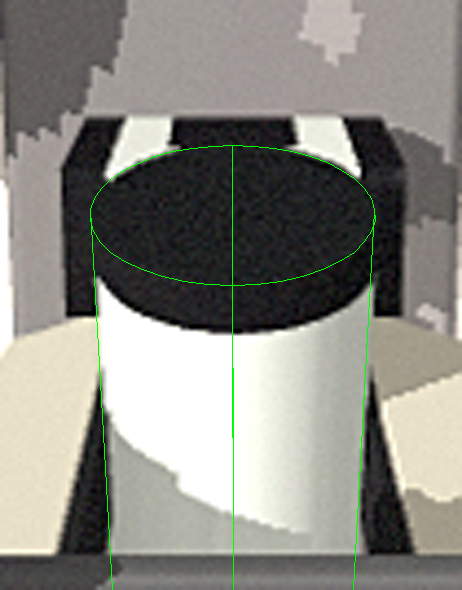

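View pics/s12.png

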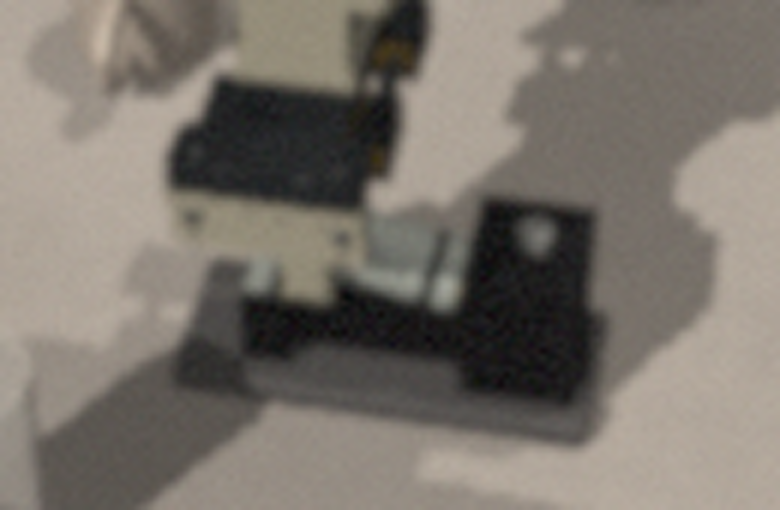

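Emit:
jog_arm --moves '[[[-0.1,0,0.1],0,0],[[-0.2,0,0.2],0,0],[[-0.3,0,0.3],0,0],[[-0.4,0,0.35],0,0],[[-0.4,0,0.35],0,0],[[-0.4,0,0.35],0,0]]'

```text
time: 11.65
tcp_pos: [0.54, 0.1336, 0.0434]
orientation: [0.993, 0.115, 0.0, -0.0]
force: [-0.9, -0.2, -1.0]
finger_gap: 0.0288
```

```bash
python3 -c "
from h import *
bay()"
```

```text
mid bayX 9.88 lat 0.62 Z 59.62 Fx -0.91 Fy 0.0 Fz -0.97 gap 28.76 t 11.65
```

Emit:
jog_arm --moves '[[[-0.1,0,0],0,0],[[-0.2,0,0],0,0],[[-0.2,0,0],0,0]]'

```text
time: 11.9
tcp_pos: [0.5379, 0.1331, 0.0434]
orientation: [0.993, 0.115, 0.0, -0.0]
force: [0.1, -0.2, -0.8]
finger_gap: 0.029
```

```bash
python3 -c "
from h import *
bay()"
```

```text
mid bayX 7.79 lat 0.59 Z 59.65 Fx 0.03 Fy -0.21 Fz -0.81 gap 29.02 t 11.9
```

Emit:
jog_arm --moves '[[[-0.1,0,0],0,0],[[-0.1,0,0],0,0],[[-0.1,0,0],0,0]]'

```text
time: 12.15
tcp_pos: [0.5371, 0.1329, 0.0434]
orientation: [0.993, 0.115, 0.0, 0.0]
force: [0.2, 0.1, -1.1]
finger_gap: 0.0287
```

```bash
python3 -c "
from h import *
bay()"
```

```text
mid bayX 6.91 lat 0.59 Z 59.64 Fx 0.19 Fy 0.02 Fz -1.14 gap 28.73 t 12.15
```

Emit:
jog_arm --moves '[[[-0.1,0,0],0,0],[[-0.1,0,0],0,0],[[-0.1,0,0],0,0]]'

```text
time: 12.4
tcp_pos: [0.5364, 0.1327, 0.0436]
orientation: [0.993, 0.115, 0.0, -0.0]
force: [2.6, 1.1, -0.7]
finger_gap: 0.0291
```

```bash
python3 -c "
from h import *
bay()"
```

```text
mid bayX 6.17 lat 0.58 Z 59.8 Fx 2.8 Fy 0.49 Fz -0.69 gap 29.13 t 12.4
```

Emit:
jog_arm --moves '[[[-0.1,0,0],0,0],[[-0.2,0,0],0,0],[[-0.2,0,0],0,0],[[-0.2,0,0],0,0]]'

```text
time: 12.73
tcp_pos: [0.5344, 0.1323, 0.0436]
orientation: [0.993, 0.115, 0.0, -0.0]
force: [5.1, 1.4, -0.3]
finger_gap: 0.029
```

```bash
python3 -c "
from h import *
bay()"
```

```text
mid bayX 4.12 lat 0.59 Z 59.82 Fx 5.31 Fy 0.22 Fz -0.3 gap 29.02 t 12.73
```

Emit:
jog_arm --moves '[[[-0.1,0,0],0,0],[[-0.2,0,0],0,0],[[-0.2,0,0],0,0],[[-0.2,0,0],0,0]]'

```text
time: 13.07
tcp_pos: [0.5327, 0.1319, 0.0438]
orientation: [0.993, 0.115, 0.001, -0.0]
force: [6.6, 1.7, -0.6]
finger_gap: 0.029
```

```bash
python3 -c "
from h import *
bay()"
```

```text
mid bayX 2.35 lat 0.6 Z 59.95 Fx 6.86 Fy 0.17 Fz -0.64 gap 29.0 t 13.07
```

Emit:
jog_arm --moves '[[[-0.1,0,0],0,0],[[-0.15,0,0],0,0],[[-0.15,0,0],0,0],[[-0.15,0,0],0,0]]'

```text
time: 13.4
tcp_pos: [0.5314, 0.1316, 0.0439]
orientation: [0.993, 0.115, 0.001, -0.0]
force: [7.9, 1.0, 0.2]
finger_gap: 0.0288
```

```bash
python3 -c "
from h import *
bay()
G=(0,255,0)
c=r.camera('wrist')
c['color']=np.clip(c['color']*2.,0,255).astype(np.uint8)
draw(c,[(inhand(.012,.235),G)],(205,150,310,284),4.4,'pics/w13c.png')"
```

```text
mid bayX 1.07 lat 0.59 Z 60.06 Fx 7.87 Fy -0.83 Fz 0.22 gap 28.81 t 13.4
```

View pics/w13c.png

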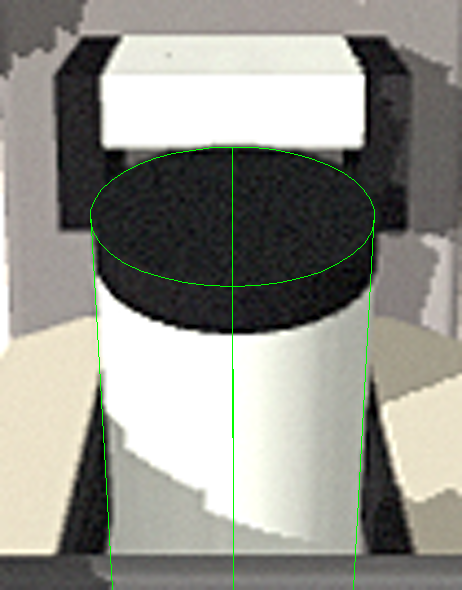

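Emit:
jog_arm --moves '[[[-0.1,0,0.02],0,0],[[-0.2,0,0.04],0,0],[[-0.2,0,0.04],0,0],[[-0.2,0,0.04],0,0]]'

```text
time: 13.78
tcp_pos: [0.5297, 0.1312, 0.0437]
orientation: [0.993, 0.115, 0.001, -0.0]
force: [9.7, 1.9, 0.1]
finger_gap: 0.0293
```

```bash
python3 -c "
from h import *
bay()"
```

```text
mid bayX -0.65 lat 0.61 Z 59.89 Fx 9.9 Fy -0.32 Fz 0.1 gap 29.35 t 13.78
```

Emit:
jog_arm --moves '[[[-0.1,0,0],0,0],[[-0.15,0,0],0,0],[[-0.15,0,0],0,0],[[-0.15,0,0],0,0]]'

```text
time: 14.12
tcp_pos: [0.5285, 0.1309, 0.0438]
orientation: [0.993, 0.115, 0.002, -0.0]
force: [10.8, 3.9, -0.2]
finger_gap: 0.029
```

```bash
python3 -c "
from h import *
bay()"
```

```text
mid bayX -1.95 lat 0.62 Z 60.02 Fx 11.37 Fy 1.32 Fz -0.19 gap 29.01 t 14.12
```

Emit:
jog_arm --moves '[[[-0.05,0,0],0,0],[[-0.1,0,0],0,0],[[-0.12,0,0],0,0],[[-0.12,0,0],0,0]]'

```text
time: 14.45
tcp_pos: [0.5275, 0.1306, 0.0439]
orientation: [0.993, 0.115, 0.002, -0.0]
force: [12.5, 2.2, -0.9]
finger_gap: 0.029
```

```bash
python3 -c "
from h import *
bay();bay()
c=r.camera('wrist')
bay()
G=(0,255,0)
c['color']=np.clip(c['color']*2.,0,255).astype(np.uint8)
draw(c,[(inhand(.012,.235),G)],(205,150,310,284),4.4,'pics/w14c.png')"
```

```text
mid bayX -2.99 lat 0.59 Z 60.11 Fx 12.68 Fy -0.68 Fz -0.9 gap 29.0 t 14.45
mid bayX -2.99 lat 0.59 Z 60.11 Fx 12.68 Fy -0.68 Fz -0.9 gap 29.0 t 14.45
mid bayX -2.99 lat 0.61 Z 60.1 Fx 12.78 Fy 0.52 Fz 0.14 gap 28.98 t 14.5
```

View pics/w14c.png

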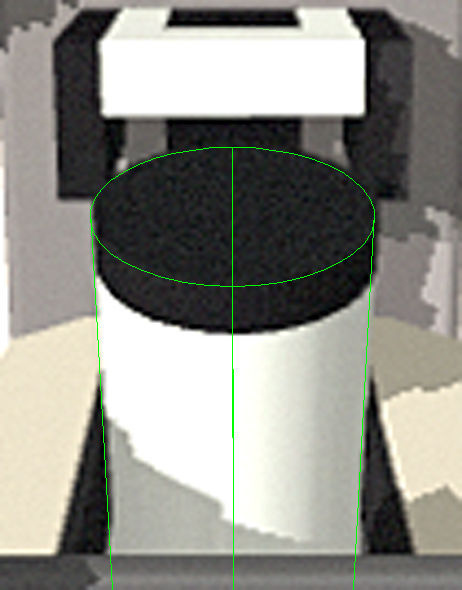

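Tail is inboard of the white stop (its face ends at row 116, tail edge at row 147), centred between the cheeks (mid col 234 = stick 234). Push ≈12.7 N. Now tip down in steps.

Emit:
jog_arm --moves '[[[0,0,0.1],0,0],[[0,0,0.2],0,0],[[0,0,0.3],0,0],[[0,0,0.3],0,0],[[0,0,0.3],0,0]]'

```text
time: 14.92
tcp_pos: [0.5277, 0.1307, 0.0413]
orientation: [0.993, 0.115, 0.002, -0.0]
force: [12.1, 2.5, 3.8]
finger_gap: 0.0288
```

```bash
python3 -c "
from h import *
bay()"
```

```text
mid bayX -2.73 lat 0.56 Z 57.49 Fx 12.33 Fy -0.33 Fz 3.8 gap 28.81 t 14.92
```

Emit:
jog_arm --moves '[[[-0.02,0,0],0,0],[[-0.03,0,0.1],0,0],[[-0.03,0,0.2],0,0],[[-0.03,0,0.3],0,0],[[-0.03,0,0.3],0,0]]' --squeeze 40

```text
time: 15.33
tcp_pos: [0.5273, 0.1305, 0.038]
orientation: [0.993, 0.115, 0.002, -0.0]
force: [11.9, 3.0, 2.8]
finger_gap: 0.0294
```

```bash
python3 -c "
from h import *
bay()"
```

```text
mid bayX -3.18 lat 0.54 Z 54.23 Fx 12.29 Fy 0.19 Fz 2.84 gap 29.39 t 15.33
```

Pivoting smoothly. Continue.

Emit:
jog_arm --moves '[[[0,0,0.1],0,0],[[0,0,0.2],0,0],[[0,0,0.3],0,0],[[0,0,0.3],0,0]]'

```text
time: 15.67
tcp_pos: [0.5272, 0.1306, 0.035]
orientation: [0.993, 0.115, 0.002, -0.0]
force: [11.0, 2.0, 3.0]
finger_gap: 0.0289
```

```bash
python3 -c "
from h import *
bay()
c=r.camera('wrist')
c['color']=np.clip(c['color']*2.,0,255).astype(np.uint8)
draw(c,[],(205,150,310,284),4.4,'pics/w15c.png')"
```

```text
mid bayX -3.26 lat 0.58 Z 51.18 Fx 11.16 Fy -0.53 Fz 2.99 gap 28.89 t 15.67
```

View pics/w15c.png

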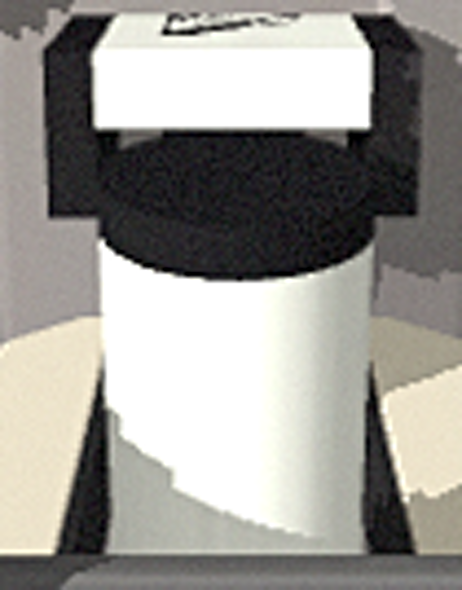

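Emit:
jog_arm --moves '[[[0,0,0.1],0,0],[[0,0,0.2],0,0],[[0,0,0.3],0,0],[[0,0,0.35],0,0],[[0,0,0.35],0,0]]'

```text
time: 16.13
tcp_pos: [0.527, 0.1305, 0.0313]
orientation: [0.993, 0.115, 0.001, -0.0]
force: [10.1, 1.8, 2.2]
finger_gap: 0.0292
```

```bash
python3 -c "
from h import *
bay()"
```

```text
mid bayX -3.46 lat 0.58 Z 47.54 Fx 10.28 Fy -0.57 Fz 2.18 gap 29.23 t 16.13
```

Emit:
jog_arm --moves '[[[0,0,0.1],0,0],[[0,0,0.2],0,0],[[0,0,0.25],0,0],[[0,0,0.25],0,0]]'

```text
time: 16.47
tcp_pos: [0.5269, 0.1305, 0.0288]
orientation: [0.993, 0.115, 0.001, -0.0]
force: [9.5, 1.7, 2.1]
finger_gap: 0.0291
```

```bash
python3 -c "
from h import *
bay()
c=r.camera('wrist')
c['color']=np.clip(c['color']*2.,0,255).astype(np.uint8)
draw(c,[(inhand(.012,0),(0,255,0))],(205,150,310,284),4.4,'pics/w16c.png')"
```

```text
mid bayX -3.55 lat 0.56 Z 44.98 Fx 9.61 Fy -0.47 Fz 2.08 gap 29.07 t 16.47
```

View pics/w16c.png

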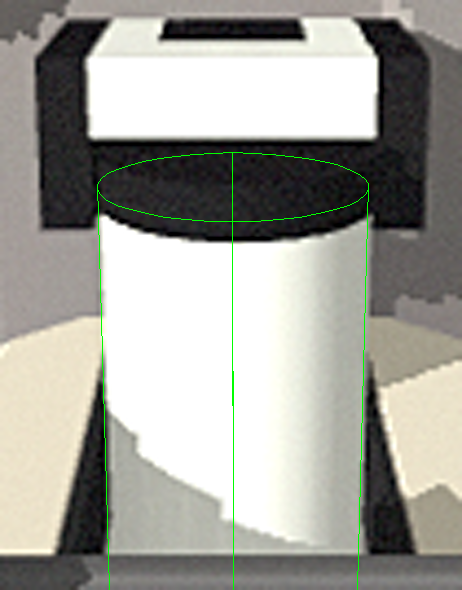

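Emit:
jog_arm --moves '[[[0,0,0.06],0,0],[[0,0,0.06],0,0],[[0.05,0,0.06],0,0],[[0.05,0,0.06],0,0]]'

```text
time: 16.85
tcp_pos: [0.5275, 0.1306, 0.0284]
orientation: [0.993, 0.115, 0.001, -0.0]
force: [8.9, 2.4, 2.8]
finger_gap: 0.0292
```

```bash
python3 -c "
from h import *
bay()"
```

```text
mid bayX -2.94 lat 0.57 Z 44.59 Fx 9.24 Fy 0.34 Fz 2.77 gap 29.22 t 16.85
```

Emit:
jog_arm --moves '[[[0.05,0,0],0,0],[[0.1,0,0],0,0],[[0.1,0,0],0,0]]'

```text
time: 17.1
tcp_pos: [0.5277, 0.1307, 0.0282]
orientation: [0.993, 0.115, 0.0, -0.0]
force: [1.8, 0.5, 6.9]
finger_gap: 0.0289
```

```bash
python3 -c "
from h import *
bay()"
```

```text
mid bayX -2.76 lat 0.57 Z 44.41 Fx 1.85 Fy 0.11 Fz 6.86 gap 28.93 t 17.1
```

Emit:
jog_arm --moves '[[[0,0,0],0,0],[[0,0,0],0,0],[[0,0,0],0,0]]' --squeeze 5

```text
time: 17.35
tcp_pos: [0.5276, 0.1307, 0.0281]
orientation: [0.993, 0.115, 0.0, -0.0]
force: [2.5, 0.9, 6.6]
finger_gap: 0.0296
```

```bash
python3 -c "
from h import *
bay()"
```

```text
mid bayX -2.83 lat 0.59 Z 44.27 Fx 2.67 Fy 0.27 Fz 6.61 gap 29.58 t 17.35
```

Emit:
jog_arm --moves '[[[0,0,0],0,60],[[0,0,0],0,60],[[0,0,0],0,60],[[0,0,0],0,60],[[0,0,0],0,60],[[0,0,0],0,60]]'

```text
time: 17.85
tcp_pos: [0.5272, 0.1306, 0.0273]
orientation: [0.993, 0.115, -0.0, 0.0]
force: [-0.4, 0.9, -0.9]
finger_gap: 0.0557
```

```bash
python3 -c "
from h import *
bay()
c=r.camera('wrist')
c['color']=np.clip(c['color']*2.,0,255).astype(np.uint8)
draw(c,[(inhand(.012,0),(0,255,0))],(205,150,310,284),4.4,'pics/w17c.png')"
```

```text
mid bayX -3.21 lat 0.6 Z 43.48 Fx -0.14 Fy 0.96 Fz -0.94 gap 55.73 t 17.85
```

View pics/w17c.png

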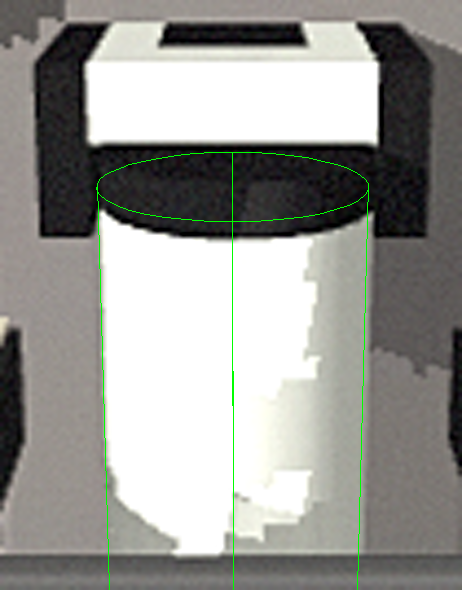

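Emit:
jog_arm --moves '[[[0,0,-0.5],0,60],[[0,0,-2],0,60],[[0,0,-4],0,60],[[0,0,-7],0,60],[[0,0,-10],0,60],[[0,0,-13],0,60],[[-3,0,-15],0,60],[[-6,0,-16],0,60],[[-6,0,-16],0,60],[[-6,0,-16],0,60],[[-6,0,-16],0,60]]'

```text
time: 18.82
tcp_pos: [0.4691, 0.117, 0.1875]
orientation: [0.993, 0.115, 0.0, -0.0]
force: [-0.3, 0.2, 0.6]
finger_gap: 0.0559
```

```bash
python3 -c "
from h import *
bay()
q=O+0*EX+.0006*EY
m=model(np.array([q[0],q[1],.047]),.23,0)
for n,b,k in(('wrist',(200,10,310,250),2.4),('side',(205,195,325,275),6.5)):
    c=r.camera(n);c['color']=np.clip(c['color']*2.,0,255).astype(np.uint8)
    if n=='wrist': b=(180,40,330,220);k=3.3
    draw(c,[],b,k,f'pics/f_{n}.png');draw(c,[(m,(0,255,0))],b,k,f'pics/fm_{n}.png')
c=r.camera('top');cv2.imwrite('pics/ftop.png',c['color'])
"
```

```text
mid bayX -62.88 lat 0.6 Z 203.67 Fx -0.26 Fy 0.31 Fz 0.6 gap 55.89 t 18.82
```

View pics/fm_wrist.png

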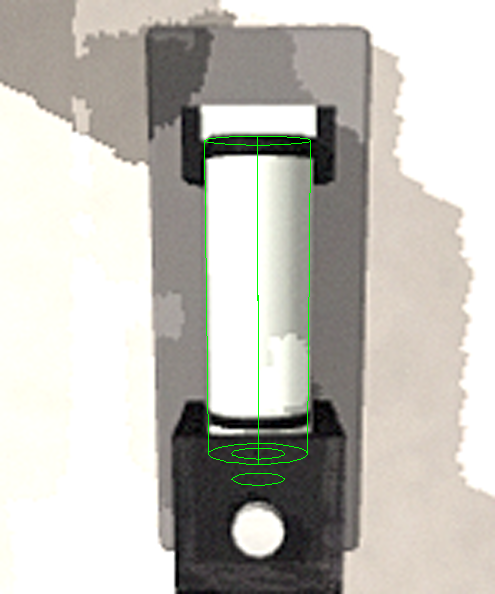

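View pics/f_side.png

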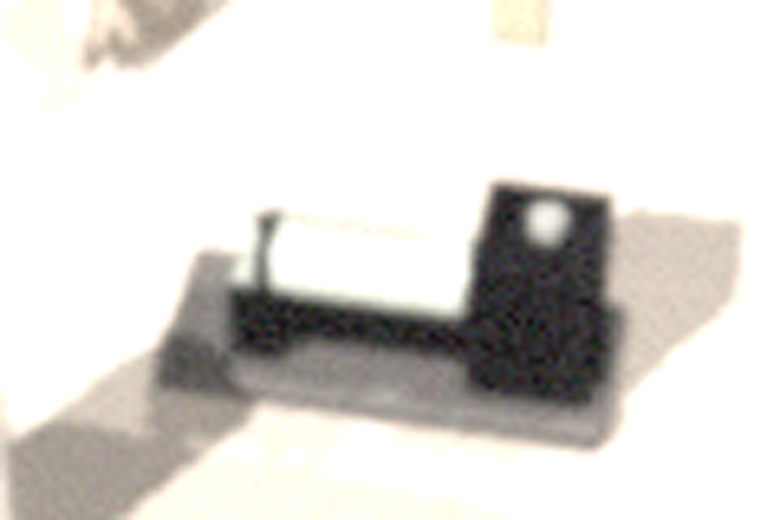

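View pics/fm_side.png

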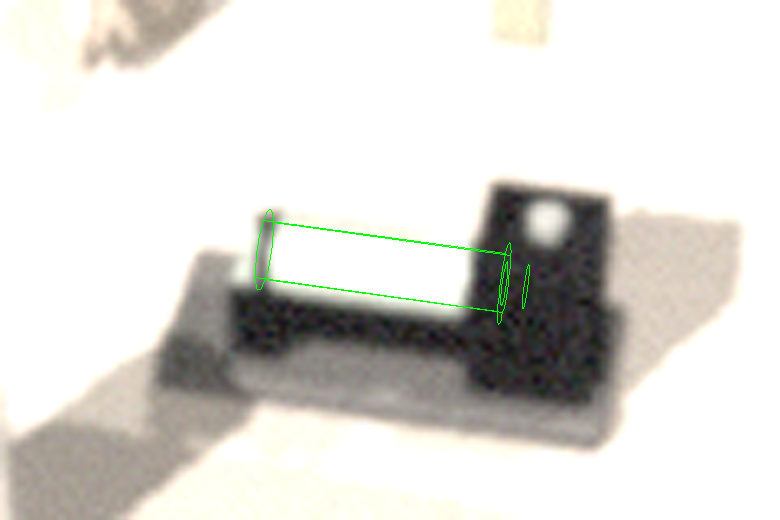

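View pics/ftop.png

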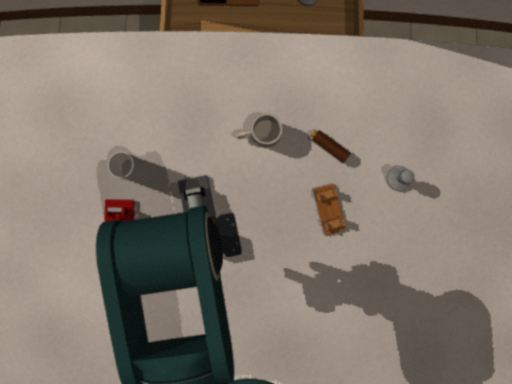

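```bash
python3 -c "
from cell import r
print(r.close_job(), r.state()['time'])"
```

```text
the job is handed in; nothing more can be done
the job is handed in; nothing more can be done
```

The battery stick is in its charging dock, lying level behind the end stop and held by the spring. The gripper is open and well clear. The job was handed in at about 19 s of the 64 s allowed.

**How it went**
- **Grip and tilt:** I gripped the aluminium stick 12 mm towards the tail. The hand could not tilt, so I pressed the tail gently on the rest's nose saddle until the stick sat about 0.235 rad nose-down.
- **Insertion:** I slid the nose in under the hood and felt first contact about 6 mm before the seat position. I then pushed the plate back roughly 9 mm. The largest push I read was 12.8 N, against the 20 N limit.
- **Bay position:** I found it from this first contact and the spring force, and did not push the plate to its hard stop. The bay sits about +3.4 mm from its middle setting.
- **Tipping down:** I lowered the tail between the cheeks and eased it back against the stop before letting go. The push along the dock fell from about 9 N to 2 N as the tail touched, and the downward press on the rail was under 9 N.

**Last checks**
- The model of a level, seated stick fits the final wrist picture closely. In the side picture it is off by about one pixel, the same offset seen there all along.
- In the last top view the cup, tube, tamper and look-alike stick stand where they started. The arm hides most of the red dock there, but I never went near it.
- The force readings were noisy by about 1 N, and I read them only at the end of each step. Short peaks between steps were not measured.

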